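Hold the loupe in focus over the empty bearing bore

ROBOT

A 7-joint arm with a two-finger parallel gripper is mounted at the origin on a cart in front of the work surface, level with it; the furniture and walls round the work are solid. World frame = base frame: x ahead of the robot, y to its left, z up, the work surface at z = 0. Lengths are in m, angles in rad, forces in N, time in s.
With the tool pointing down it reaches from about 0.425 to 0.875 m from the base axis. Payload 4.7 kg.
Tool frame: the origin (TCP) lies midway between the tips of the shut fingers; the grasp point (between the pads) lies 19 mm behind it (ctrl.grip_point_offset is the distance from the TCP to the grasp point, in m); z points along the fingers, y is the line along which they close (so a half turn about z gives the same grasp; the last joint's range is limited). The gripper opens to 87 mm and grips with 3 to 60 N. Pads are 19 mm wide; open, the fingers measure 117 mm over their backs; the gripper's body (75 mm by 190 mm) begins 51 mm behind the grasp point.
Start: joints at [-1.22, 0.321, -0.07, 1.45, 0.023, 1.371, -0.057], TCP at [0.215, 0.613, 0.223] pointing down, gripper open.
Joint ranges: [-2.86, 2.86], [-0.3, 2.09], [-1.38, 1.24], [0.06, 2.45], [-1.56, 4.7], [0.09, 2.05], [-2.69, 2.69]. Speed limits (rad/s): [2.57, 2.57, 3.14, 3.14, 3.14, 3.14, 3.14].

INTERFACE

Orientations are given as a rotation vector (axis times angle).
In Python, from bench import ctrl gives the robot as it stands.
- The arm moves only by the tool move_arm, never from a script. Its argument "increments" is text: rows parted by semicolons, each of 7 numbers parted by spaces: the shift along the world's x, y, z in mm, then the turn, a rotation vector about the world's x, y, z in degrees, then the closure in counts, from 0 (fully open) to 255 (shut). A call has exactly 8 rows; each row shifts and turns the commanded pose from where the row before left it; what a row does not reach is not made up. A row lasts 1/12 s, in which the tool goes at most 41.7 mm and 7.16 degrees, less where a joint would pass 70% of its speed; a pose out of reach is approached as far as the arm can. A call with a gripper value outside its range is refused whole. The fingers move at their own pace and stop on an object; "grip_force" is the grip in N (left out, the last holds). Time passes only in rows, so rows that do not move let the fingers close, or fill a call up. It gives the time, the measured TCP pose, the force, the opening and the grip force at its end, in the units of the state.
- ctrl.get_state(): the state, without advancing time (a new reading comes with each control period).
- ctrl.get_image(name): name is "scene" or "top"; returns a dict with "frame" (420x560x3 uint8, red, green, blue), "depth" (420x560 float32, m along the optical axis (not along the pixel's ray), 0 where there is no reading), "fx", "fy", "cx", "cy" (pixels), "k1" (the pictures are not rectified: a ray, as slopes to the right and down, at radius r is drawn at 1 + k1 r^2 times it, then the intrinsics apply), "position" and "orientation" of the camera in the world. Camera axes: x right, y down, z forward; pixel columns grow to the right and rows downward; lengths in m; the calibration is good to about 2 mm. A picture is of the moment at which its call begins.
- ctrl.close_job(): hands the job in; it is judged then, once.
Trained networks look in a picture, given as the dict that the camera call returned (one of the last four; its "shot" number tells which), for a name from the list of things; names that differ only in an ending like _2 or _b are one class to them, and where a whole thing is asked for, a point or a joint stands for the part that bears it (a point fixed in the world has none). Each returns a list of dicts, best first, with "score" (0 to 1); they miss things now and then, are a little off and sometimes report something else, mostly with a low value. They report only what shows in the picture. A call takes as long as a camera call. They do not tell look-alikes from the thing itself.
- ctrl.find_in(target, picture): "centre" ([x, y, z] in m, in world coordinates, good to about 4 mm: the middle of the surface that is visible of it).
- ctrl.silhouettes(target, picture): "region" (420x560 bool, what is visible of it).
The state is a dict: "time": time; "joint_positions": joint angles; "qd": joint speeds; "joint_torque": joint torques, N m; "position": TCP position; "tool_rot": TCP orientation; "ft_force": force on the tool from outside, world axes, zero at the start; "torque": the same for the moment, N m; "grip_width": opening from 0.0 (shut) to 1.0 (fully open); "grip_force": force on a finger pad.
Only numpy, scipy, OpenCV 4.12 (cv2) and the standard library are available. Lean on these libraries where they do the work, as an engineer would, in place of code of your own. Each camera call takes 0.05 s, during which the arm holds its last target. There are 200 camera calls.

TASK

One of the four bores of the bearing plate is still without its bearing, and its seat must be looked at for burrs before the bearing goes in. Take the hand loupe by its handle from the wooden rest and hold it still over that empty bore, lens level and centred on the bore, at the focal height marked by the tip of the surface gauge's pointer. Finish while holding it there, without knocking or shifting the plate, the bearings or the gauge.

Things in the scene. Friction and masses are not known exactly. Their poses are not given: they have to be found in the camera images.
- bearing_plate: square aluminium bearing plate lying on the table, fixed, 150 x 150 mm and 24 mm high (with ears and screws 183 mm along its y), four bores seen from above; origin at the centre of its underside, x and y along its sides, z up
- bore_1 (a point): centre of the mouth of one of the four bores of the bearing plate, on the plate's face. Four equal bores, 30 mm across and 7 mm deep to a shoulder with a 21 mm through hole, at the corners of a square of 72 mm pitch; an empty one has no bearing within it.
- bore_2 (a point): centre of the mouth of one of the four bores of the bearing plate, on the plate's face. Four equal bores, 30 mm across and 7 mm deep to a shoulder with a 21 mm through hole, at the corners of a square of 72 mm pitch; an empty one has no bearing within it.
- bore_3 (a point): centre of the mouth of one of the four bores of the bearing plate, on the plate's face. Four equal bores, 30 mm across and 7 mm deep to a shoulder with a 21 mm through hole, at the corners of a square of 72 mm pitch; an empty one has no bearing within it.
- bore_4 (a point): centre of the mouth of one of the four bores of the bearing plate, on the plate's face. Four equal bores, 30 mm across and 7 mm deep to a shoulder with a 21 mm through hole, at the corners of a square of 72 mm pitch; an empty one has no bearing within it.
- bearing_1_mid (a point): ball bearing, plain steel ring, 29 mm outside, 10 mm high; this point is its centre, half-way up. Three of the four bearings (any of them) sit in bores of the plate, standing 3 mm proud of its face; the fourth lies on the table. Not to be moved.
- bearing_2_mid (a point): ball bearing, plain steel ring, 29 mm outside, 10 mm high; this point is its centre, half-way up. Three of the four bearings (any of them) sit in bores of the plate, standing 3 mm proud of its face; the fourth lies on the table. Not to be moved.
- bearing_3_mid (a point): ball bearing, plain steel ring, 29 mm outside, 10 mm high; this point is its centre, half-way up. Three of the four bearings (any of them) sit in bores of the plate, standing 3 mm proud of its face; the fourth lies on the table. Not to be moved.
- bearing_4_mid (a point): ball bearing, plain steel ring, 29 mm outside, 10 mm high; this point is its centre, half-way up. Three of the four bearings (any of them) sit in bores of the plate, standing 3 mm proud of its face; the fourth lies on the table. Not to be moved.
- loupe_grip (a point): middle of the handle of the hand loupe, the place to grip it and close to its balance point: a straight black bar, 16 mm wide and 14 mm high, 104 mm long (from 58 mm behind to 45 mm ahead of this point). Axes of the loupe: x along the handle towards the lens, y across the handle, z up (square to the lens). At the start the handle lies level in the notches of the rest, this point about 47 mm above the table. Loupe 100 to 170 g.
- loupe_lens (a point): centre of the loupe's lens, 95 mm ahead of loupe_grip along the loupe's x and at the same height; round glass in a dark steel ring 64 mm across and 10 mm thick; z is the lens's axis, square to its face
- loupe_rest: wooden rest, fixed, base 118 x 70 x 12 mm; origin at the centre of its underside, x along the handle it carries. Two cheeks 13 mm thick, 50 mm wide, centred 46 mm either side of the middle, each with a 20 mm wide, 10 mm deep notch whose floor is 40 mm above the table; between the cheeks the handle is free (79 mm) above the base. The lens overhangs at the rest's +x end; lift the loupe straight up
- surface_gauge: surface gauge standing at the right rear of the table, fixed: dark steel base 62 x 80 x 26 mm, upright steel post 11 mm thick and 236 mm high; origin at the centre of its underside, y towards the pointer's tip
- scriber_tip (a point): point of the surface gauge's slim horizontal pointer (scriber), which is clamped at some height on the post (100 to 160 mm above the table); its height marks the loupe's focal height. z up. 82 mm from the post. Not to be knocked
Mind the look-alikes: they are no part of the job. Of the things shaped like the loupe_rest, the wooden one is meant.

How it is judged:
On the way:
1. the loupe is lifted out of its rest in the fingers (contact force between loupe and the fingers above 1 N and contact force between loupe and loupe_rest below 0.05 N and height (world z) of loupe_grip above 0.062 m), for 0.2 s.
At the end, for the whole second after the job is handed in: Loupe held in the fingers by its handle, at rest, touching nothing else; lens centre within 10 mm (from above) of the centre of the empty bore and within 8 mm of the pointer tip's height, lens tilted under 0.12 rad; bearings within 8 mm of where they were (((horizontal distance between each of bearing_1_mid, bearing_2_mid, bearing_3_mid, bearing_4_mid and bore_1 above 0.03 m and horizontal distance between loupe_lens and bore_1 below 0.01 m) or (horizontal distance between each of bearing_1_mid, bearing_2_mid, bearing_3_mid, bearing_4_mid and bore_2 above 0.03 m and horizontal distance between loupe_lens and bore_2 below 0.01 m) or (horizontal distance between each of bearing_1_mid, bearing_2_mid, bearing_3_mid, bearing_4_mid and bore_3 above 0.03 m and horizontal distance between loupe_lens and bore_3 below 0.01 m) or (horizontal distance between each of bearing_1_mid, bearing_2_mid, bearing_3_mid, bearing_4_mid and bore_4 above 0.03 m and horizontal distance between loupe_lens and bore_4 below 0.01 m)) and z of loupe_lens in the frame of scriber_tip between -0.008 and 0.008 m and angle between loupe_lens's own z axis and vertical below 0.12 rad and linear speed of loupe below 0.02 m/s and angular speed of loupe below 0.15 rad/s and contact force between loupe and the fingers above 1 N and distance between the grasp point and loupe_grip below 0.065 m and contact force between loupe and bearing_plate below 0.05 N and contact force between loupe and surface_gauge below 0.05 N and contact force between loupe and loupe_rest below 0.05 N and distance of each of bearing_1_mid, bearing_2_mid, bearing_3_mid, bearing_4_mid from where it was at the start of the episode below 0.008 m); the arm keeps its last pose, push and grip.
It fails at once if a bearing is moved by more than 8 mm (distance of any of bearing_1_mid, bearing_2_mid, bearing_3_mid, bearing_4_mid from where it was at the start of the episode above 0.008 m).
It fails at once if the gauge's pointer is shifted by more than 3 mm or the gauge is struck with more than 3 N (distance of scriber_tip from where it was at the start of the episode above 0.003 m or contact force between surface_gauge and anything else above 3 N).
It fails at once if the loupe or the robot presses on the bearing plate with more than 3 N (contact force between bearing_plate and loupe above 3 N or contact force between bearing_plate and the arm above 3 N or contact force between bearing_plate and the fingers above 3 N).
It also fails if it takes over 40 s, if anything falls off the work surface, if the arm or the gripper's body presses on something with over 40 N, if the wrist force passes 120 N, or if a joint passes its speed limit or range.

## Working session

There is one attempt and no reset: what is moved stays moved. The work goes in short steps, Python scripts to look and compute and a tool call to move; the robot and the scene stay as the last step left them, time stands still between calls to the robot, and variables do not carry over. Pictures are saved under pics/ and viewed, at most 10 in all, crops included, and the job is handed in when it is done.

Besides the shell and the picture viewer there is one more tool, called in YAML: its name, and indented under it one key for each argument. move_arm: Moves the arm, as the interface text tells. Its arguments: {"type":"object","properties":{"increments":{"type":"string"},"grip_force":{"type":"number"}},"required":["increments"]}

```bash
mkdir -p pics; cat > h.py <<'E'
import numpy as np, cv2
from bench import ctrl
from scipy.spatial.transform import Rotation as R
def cloud(p):
    """world xyz per pixel"""
    h,w=p["depth"].shape
    K=np.array([[p["fx"],0,p["cx"]],[0,p["fy"],p["cy"]],[0,0,1.]])
    v,u=np.mgrid[:h,:w]
    q=np.stack([u,v],-1).reshape(-1,1,2).astype(float)
    s=cv2.undistortPoints(q,K,np.array([p["k1"],0,0,0.]))[:,0]
    d=p["depth"].reshape(-1,1)
    X=np.c_[s*d,d]
    o=np.array(p["orientation"])
    Rm=R.from_rotvec(o) if o.shape==(3,) else R.from_matrix(o) if o.shape==(3,3) else R.from_quat(o)
    W=Rm.apply(X)+p["position"]
    W[d[:,0]==0]=np.nan
    return W.reshape(h,w,3)
def save(p,n): cv2.imwrite("pics/"+n+".png",p["frame"][:,:,::-1])
E
python3 - <<'E'
from h import *
print({k:np.round(v,3).tolist() for k,v in ctrl.get_state().items()})
for c in ("top","scene"):
    p=ctrl.get_image(c); save(p,c+"0"); print(c,p["position"],p["orientation"],p["fx"],p["k1"])
    for t in ("loupe_grip","loupe_lens","loupe_rest","bearing_plate","bore_1","bearing_1_mid","scriber_tip","surface_gauge"):
        for r in ctrl.find_in(t,p): print(t,np.round(r["centre"],3),round(r["score"],2))
E
```

```text
{'time': 0.0, 'joint_positions': [-1.22, 0.322, -0.07, 1.452, 0.023, 1.371, -0.057], 'qd': [-0.001, -0.001, 0.0, 0.001, -0.001, 0.0, -0.002], 'joint_torque': [0.0, -49.128, -0.404, -31.253, -0.064, 0.044, 0.0], 'position': [0.215, 0.613, 0.221], 'tool_rot': [-0.526, -3.097, 0.003], 'ft_force': [-0.24, 0.817, 0.076], 'torque': [0.044, 0.013, -0.04], 'grip_force': 0.0, 'grip_width': 1.001}
top [ 0.49980538 -0.15864239  1.00706254] [-2.16355644  2.20647051 -0.05412419] 506.6096706811153 -0.07044489679256768
loupe_grip [ 0.564 -0.312  0.051] 0.55
loupe_lens [ 0.564 -0.318  0.054] 0.73
loupe_rest [ 0.382 -0.181  0.009] 0.91
loupe_rest [ 0.485 -0.313  0.013] 0.8
loupe_rest [0.576 0.006 0.021] 0.44
bearing_plate [0.572 0.    0.031] 0.6
bore_1 [0.576 0.007 0.025] 0.64
bearing_1_mid [ 0.534 -0.026  0.025] 0.64
scriber_tip [ 0.69  -0.34   0.129] 0.68
scene [ 0.22779055 -0.74744599  0.65659511] [-2.22888654  0.58519981 -0.28212358] 430.6358647279526 0.0033169843665882106
loupe_grip [ 0.554 -0.317  0.056] 0.64
loupe_lens [ 0.553 -0.318  0.051] 0.94
loupe_rest [ 0.482 -0.334  0.013] 0.86
loupe_rest [ 0.373 -0.186  0.014] 0.81
loupe_rest [ 0.552 -0.317  0.054] 0.69
bearing_plate [ 0.567 -0.014  0.024] 0.78
bore_1 [ 0.57  -0.021  0.021] 0.59
bearing_1_mid [ 0.534 -0.028  0.024] 0.52
scriber_tip [ 0.7   -0.346  0.032] 0.74
scriber_tip [0.392 0.072 0.016] 0.68
scriber_tip [ 0.693 -0.352  0.13 ] 0.6
surface_gauge [ 0.698 -0.345  0.034] 0.68
surface_gauge [ 0.481 -0.336  0.012] 0.39
```

View pics/top0.png

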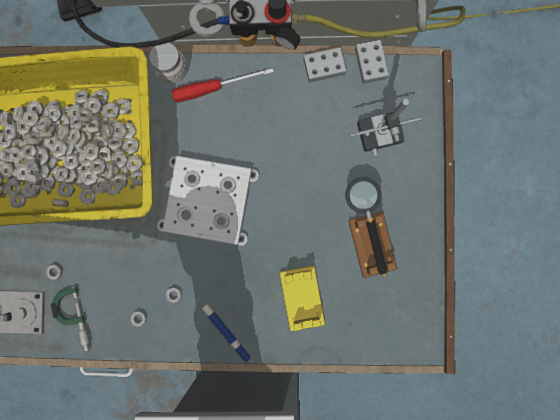

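View pics/scene0.png

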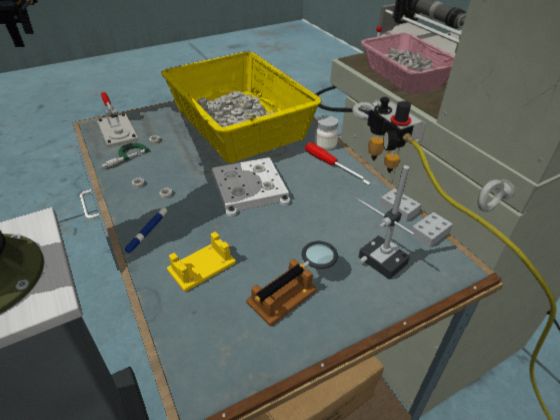

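The top view shows the loupe in the wooden rest (handle about (376,240), lens (364,193)), the plate at (208,200), the gauge at (383,130) with its pointer's tip near (355,135), and a yellow decoy rest at (302,298). I'll zoom in on the plate and measure with depth.

```bash
python3 - <<'E'
from h import *
p=ctrl.get_image("top"); W=cloud(p); s=ctrl.get_image("scene"); S=cloud(s)
a=cv2.resize(p["frame"][145:255,150:270],None,fx=5,fy=5,interpolation=cv2.INTER_CUBIC)
cv2.imwrite("pics/plate.png",a[:,:,::-1])
def pts(W,lo,hi): 
    m=np.all((W>lo)&(W<hi),-1); return W[m]
for n,C in (("top",W),("scene",S)):
    g=pts(C,[.4,-.40,.044],[.55,-.25,.07]); 
    print(n,"handle",len(g),g.mean(0),np.median(g[:,2]));
    if len(g)>10: print(cv2.minAreaRect(g[:,:2].astype(np.float32)*1000))
    l=pts(C,[.52,-.37,.035],[.62,-.25,.07]); print("lens",len(l),cv2.minEnclosingCircle(l[:,:2].astype(np.float32)*1000),np.median(l[:,2]))
    q=pts(C,[.55,-.5,.09],[.85,-.15,.17]); q=q[np.argsort(-q[:,1])]; print("ptr",np.round(q[:8],3), np.round(q[-5:],3))
    b=pts(C,[.45,-.12,.018],[.7,.12,.04]); print("plate",cv2.minAreaRect(b[:,:2].astype(np.float32)*1000),np.median(b[:,2]))
E
```

```text
top handle 801 [ 0.48658061 -0.32019703  0.0504221 ] 0.05061276078802246
((490.65228271484375, -320.15875244140625), (132.6472625732422, 49.81031036376953), 12.93607234954834)
lens 1237 ((566.4744873046875, -304.7392272949219), 48.38480758666992) 0.048480876258644834
ptr [[ 0.845 -0.15   0.125]
 [ 0.845 -0.15   0.128]
 [ 0.845 -0.15   0.132]
 [ 0.844 -0.15   0.14 ]
 [ 0.845 -0.15   0.143]
 [ 0.844 -0.151  0.15 ]
 [ 0.844 -0.151  0.154]
 [ 0.845 -0.151  0.157]] [[ 0.707 -0.392  0.123]
 [ 0.705 -0.394  0.125]
 [ 0.707 -0.394  0.124]
 [ 0.709 -0.394  0.123]
 [ 0.707 -0.396  0.123]]
plate ((577.91015625, 1.9448776245117188), (165.8568572998047, 149.9687042236328), 79.05880737304688) 0.022833984324299672
scene handle 881 [ 0.4828793  -0.32331854  0.05181194] 0.05202919214106405
((488.8937072753906, -320.1978454589844), (134.6356964111328, 51.62388229370117), 12.397746086120605)
lens 998 ((564.4405517578125, -308.7864074707031), 48.05751037597656) 0.050869771917174456
ptr [[ 0.844 -0.15   0.131]
 [ 0.843 -0.15   0.16 ]
 [ 0.844 -0.151  0.154]
 [ 0.843 -0.152  0.13 ]
 [ 0.849 -0.153  0.164]
 [ 0.843 -0.153  0.127]
 [ 0.843 -0.153  0.138]
 [ 0.842 -0.153  0.144]] [[ 0.703 -0.394  0.127]
 [ 0.706 -0.394  0.126]
 [ 0.706 -0.395  0.124]
 [ 0.704 -0.395  0.123]
 [ 0.702 -0.396  0.127]]
plate ((593.1818237304688, 26.026107788085938), (222.30288696289062, 174.7594757080078), 78.8180160522461) 0.02523269684053453
```

View pics/plate.png

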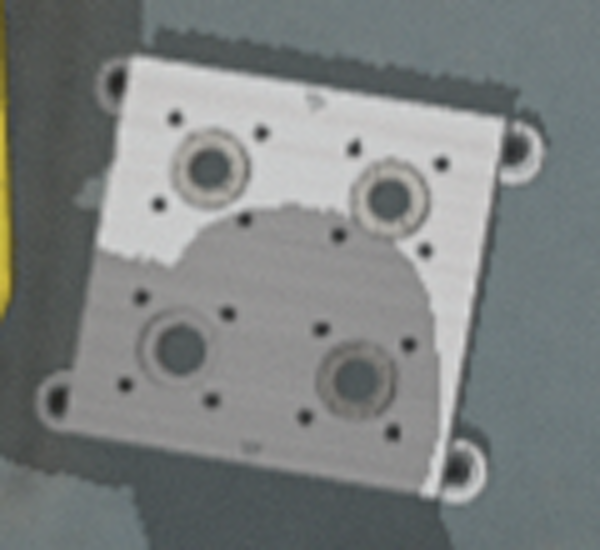

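The bottom-left bore at crop (180,348), about pixel (186,215), looks empty: its ring is plate-coloured. I'll check that by depth, then fit the handle axis and the pointer.

```bash
python3 - <<'E'
from h import *
p=ctrl.get_image("top"); W=cloud(p); s=ctrl.get_image("scene"); S=cloud(s)
K=np.array([[p["fx"],0,p["cx"]],[0,p["fy"],p["cy"]],[0,0,1.]])
Rm=R.from_rotvec(p["orientation"])
def at(uv,z):
    q=cv2.undistortPoints(np.array([[uv]],float),K,np.array([p["k1"],0,0,0.]))[0,0]
    d=Rm.apply([*q,1]); return p["position"]+d*(z-p["position"][2])/d[2]
C=[]
for n,(u,v) in dict(TL=(211,168),TR=(390,200),BL=(180,348),BR=(356,380)).items():
    c=at((150+(u+.5)/5-.5,145+(v+.5)/5-.5),.026); C.append(c)
    r=np.hypot(*(W[...,:2]-c[:2]).transpose(2,0,1))
    print(n,c.round(4),"ring z",np.nanmedian(W[...,2][(r>.0105)&(r<.0135)]).round(4),"face",np.nanmedian(W[...,2][(r>.018)&(r<.024)]).round(4))
C=np.array(C);print("mean",C.mean(0),"pitch",[np.linalg.norm(C[i]-C[j]).round(4) for i,j in((0,1),(2,3),(0,2),(1,3))])
for n,P,X in (("top",p,W),("scene",s,S)):
    f=P["frame"].astype(int)
    m=(f.max(-1)<60)&np.all((X>[.41,-.39,.042])&(X<[.6,-.25,.08]),-1)
    g=X[m]; c=g[:,:2].mean(0); U=np.linalg.svd(g[:,:2]-c)[2][0]; U*=np.sign(U[0])
    t=(g[:,:2]-c)@U
    print(n,"dark",m.sum(),c,"axis",U,np.degrees(np.arctan2(U[1],U[0])),t.min(),t.max(),"z",np.median(g[:,2]))
    m=np.all((X>[.52,-.4,.035])&(X<[.64,-.22,.075]),-1); g=X[m]
    print(" lens circle",g.mean(0), g.min(0),g.max(0))
    m=np.all((X>[.6,-.45,.1])&(X<[.8,-.2,.165]),-1); g=X[m]; v,u=np.nonzero(m)
    o=np.argsort(-g[:,1]); print(" ptr",[(u[i],v[i],*g[i].round(3)) for i in o[::max(1,len(o)//14)]])
E
```

```text
TL [0.6195 0.0304 0.026 ] ring z 0.0236 face 0.023
TR [ 0.6054 -0.0398  0.026 ] ring z 0.0247 face 0.0227
BL [0.5493 0.0431 0.026 ] ring z 0.0145 face 0.0227
BR [ 0.5355 -0.0256  0.026 ] ring z 0.0249 face 0.0227
mean [0.57741711 0.00200338 0.026     ] pitch [np.float64(0.0715), np.float64(0.0701), np.float64(0.0714), np.float64(0.0714)]
top dark 450 [ 0.47883168 -0.32207674] axis [0.97630881 0.21638185] 12.49660977449037 -0.050035359334498736 0.08605485266906829 z 0.05194565702715159
 lens circle [ 0.5699962  -0.30140793  0.04859972] [ 0.5204509  -0.33610693  0.03602657] [ 0.61090032 -0.26527394  0.05599447]
 ptr [(np.int64(349), np.int64(136), np.float64(0.677), np.float64(-0.267), np.float64(0.123)), (np.int64(364), np.int64(133), np.float64(0.682), np.float64(-0.294), np.float64(0.124)), (np.int64(375), np.int64(129), np.float64(0.688), np.float64(-0.313), np.float64(0.123)), (np.int64(385), np.int64(118), np.float64(0.708), np.float64(-0.332), np.float64(0.124)), (np.int64(386), np.int64(125), np.float64(0.697), np.float64(-0.335), np.float64(0.114)), (np.int64(389), np.int64(11
[... 1712 characters left out ...]
int64(220), np.float64(0.676), np.float64(-0.348), np.float64(0.131)), (np.int64(389), np.int64(218), np.float64(0.688), np.float64(-0.349), np.float64(0.132)), (np.int64(381), np.int64(224), np.float64(0.669), np.float64(-0.352), np.float64(0.127)), (np.int64(388), np.int64(221), np.float64(0.684), np.float64(-0.353), np.float64(0.129)), (np.int64(383), np.int64(225), np.float64(0.672), np.float64(-0.354), np.float64(0.126)), (np.int64(394), np.int64(221), np.float64(0.695), np.float64(-0.357), np.float64(0.127)), (np.int64(404), np.int64(226), np.float64(0.702), np.float64(-0.375), np.float64(0.127)), (np.int64(413), np.int64(233), np.float64(0.705), np.float64(-0.396), np.float64(0.125))]
```

Confirmed: the empty bore is at (0.549, 0.043), since its ring is 8 mm lower. The pointer is at z ≈ 0.124, and the grip is about (0.484, -0.320) with yaw 12.3°. Next I'll check obstacle heights along the path.

```bash
python3 - <<'E'
from h import *
p=ctrl.get_image("top"); W=cloud(p).reshape(-1,3); s=ctrl.get_image("scene"); S=cloud(s).reshape(-1,3)
A=np.vstack([W,S]); A=A[np.isfinite(A).all(1)]
ys=np.arange(.75,-.5,-.1); print("y",ys.round(2))
for x in np.arange(.15,.9,.1):
    print(round(x,2),[ (lambda q: round(float(np.percentile(q,99.5)),2) if len(q)>20 else None)(A[(abs(A[:,0]-x)<.05)&(abs(A[:,1]-y)<.05),2]) for y in ys])
E
```

```text
y [ 0.75  0.65  0.55  0.45  0.35  0.25  0.15  0.05 -0.05 -0.15 -0.25 -0.35
 -0.45]
0.15 [-0.85, -0.85, 0.34, -0.85, -0.85, -0.85, 0.0, 0.01, 0.02, 0.0, None, None, None]
0.25 [-0.85, 0.31, 0.34, 0.0, 0.0, 0.01, 0.0, 0.0, 0.02, 0.0, 0.0, 0.0, 0.01]
0.35 [None, None, 0.07, 0.07, 0.09, 0.02, 0.01, 0.02, 0.02, 0.05, 0.05, 0.0, 0.01]
0.45 [None, None, 0.0, 0.01, 0.01, 0.01, 0.0, 0.01, 0.03, 0.05, 0.01, 0.06, 0.01]
0.55 [None, None, 0.0, 0.12, 0.12, 0.12, 0.12, 0.12, 0.03, 0.0, 0.05, 0.06, 0.01]
0.65 [None, None, None, 0.12, 0.06, 0.05, 0.12, 0.12, 0.03, 0.0, 0.13, 0.13, 0.01]
0.75 [None, None, None, 0.12, 0.05, 0.05, 0.12, 0.12, 0.02, 0.0, 0.01, 0.24, 0.01]
0.85 [None, None, None, 0.12, 0.12, 0.12, 0.12, 0.15, 0.2, 0.22, 0.15, 0.17, 0.17]
```

```bash
python3 - <<'E'
from h import *
for c in ("top","scene"):
    X=cloud(ctrl.get_image(c)).reshape(-1,3); X=X[np.isfinite(X).all(1)]
    for x in np.arange(.49,.65,.02):
        q=X[(abs(X[:,0]-x)<.01)&(X[:,1]>.0)&(X[:,1]<.3)&(X[:,2]>.06)]
        if len(q)>3: print(c,x.round(2),"miny",q[:,1].min().round(3),"zmax",q[:,2].max().round(3),"miny z>.1",q[q[:,2]>.1][:,1].min().round(3) if (q[:,2]>.1).any() else None)
E
```

```text
top 0.53 miny 0.185 zmax 0.123 miny z>.1 0.185
top 0.55 miny 0.088 zmax 0.125 miny z>.1 0.088
top 0.57 miny 0.084 zmax 0.124 miny z>.1 0.084
top 0.59 miny 0.084 zmax 0.124 miny z>.1 0.084
top 0.61 miny 0.085 zmax 0.124 miny z>.1 0.085
top 0.63 miny 0.086 zmax 0.123 miny z>.1 0.086
top 0.65 miny 0.086 zmax 0.124 miny z>.1 0.086
scene 0.53 miny 0.122 zmax 0.124 miny z>.1 0.122
scene 0.55 miny 0.086 zmax 0.126 miny z>.1 0.086
scene 0.57 miny 0.082 zmax 0.124 miny z>.1 0.082
scene 0.59 miny 0.083 zmax 0.125 miny z>.1 0.083
scene 0.61 miny 0.083 zmax 0.125 miny z>.1 0.083
scene 0.63 miny 0.086 zmax 0.125 miny z>.1 0.086
scene 0.65 miny 0.086 zmax 0.125 miny z>.1 0.086
```

move_arm:
  increments: "16 -36 3 0 0 -7 0;16 -36 3 0 0 -7 0;16 -36 3 0 0 -7 0;16 -36 3 0 0 -7 0;16 -36 3 0 0 -7 0;16 -36 3 0 0 -7 0;16 -36 3 0 0 -7 0;16 -36 3 0 0 -7 0"
  grip_force: 25

```text
time: 1.97
position: [0.3433, 0.3237, 0.247]
tool_rot: [-1.926, -2.482, -0.001]
ft_force: [0.5, 0.6, 0.3]
grip_width: 1.002
grip_force: 0.0
```

move_arm:
  increments: "16 -35 0 0 0 -7 0;16 -35 0 0 0 -7 0;16 -35 0 0 0 -7 0;16 -35 0 0 0 -7 0;16 -35 0 0 0 -7 0;16 -35 0 0 0 -7 0;16 -35 0 0 0 -7 0;5 -38 0 0 0 -7 0"

```text
time: 2.63
position: [0.4613, 0.0409, 0.2469]
tool_rot: [2.865, 1.287, 0.003]
ft_force: [0.1, 0.3, 0.1]
grip_width: 1.002
grip_force: 0.0
```

move_arm:
  increments: "3 -38 0 0 0 -7 0;3 -38 0 0 0 -7 0;3 -38 0 0 0 -7 0;3 -38 0 0 0 -7 0;3 -38 0 0 0 -7 0;3 -38 0 0 0 0 0;3 -38 0 0 0 0 0;3 -38 0 0 0 0 0"

```text
time: 3.3
position: [0.4838, -0.2633, 0.2472]
tool_rot: [3.119, 0.376, 0.003]
ft_force: [1.3, -0.5, -0.2]
grip_width: 1.001
grip_force: 0.0
```

```bash
cat > dev.py <<'E'
from h import *
s=ctrl.get_state(); T=R.from_rotvec(s["tool_rot"]).as_matrix()
print("t",s["time"],"tcp",np.round(s["position"],4),"y-axis deg",np.degrees(np.arctan2(T[1,1],T[0,1])).round(2),"z",T[:,2].round(3),"q",np.round(s["joint_positions"],2))
E
python3 dev.py
```

```text
t 3.3 tcp [ 0.4838 -0.2633  0.2472] y-axis deg -76.27 z [ 0.002  0.    -1.   ] q [-0.31  0.11  0.83  1.69 -0.09  1.37 -0.8 ]
```

move_arm:
  increments: "0 -29 -15 0 0 -1.4 0;0 -29 -20 0 0 0 0;0 0 -20 0 0 0 0;0 0 -20 0 0 0 0;0 0 -20 0 0 0 0;0 0 -20 0 0 0 0;0 0 0 0 0 0 0;0 0 0 0 0 0 0"

```text
time: 3.97
position: [0.4833, -0.3191, 0.1311]
tool_rot: [-3.123, -0.336, 0.003]
ft_force: [-0.1, 0.8, -0.1]
grip_width: 1.0
grip_force: 0.0
```

```bash
python3 dev.py; python3 - <<'E'
from h import *
a=ctrl.get_image("top"); b=ctrl.get_image("scene")
A=cv2.resize(a["frame"][150:310,300:450],(400,427)); B=cv2.resize(b["frame"][180:340,210:360],(400,427))
cv2.imwrite("pics/pre.png",np.hstack([A,B])[:,:,::-1])
E
```

```text
t 3.9667 tcp [ 0.4833 -0.3191  0.1311] y-axis deg -77.7 z [-0.002  0.001 -1.   ] q [-0.17  0.31  0.84  1.77 -0.25  1.18 -0.61]
```

View pics/pre.png

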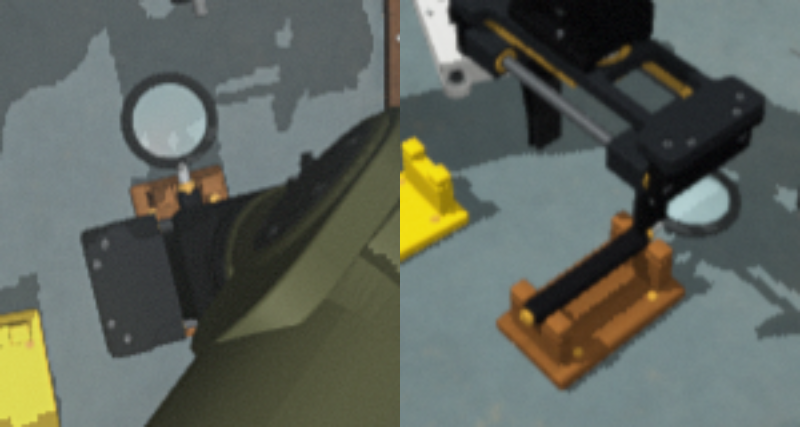

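The gripper straddles the handle above the rest, with nothing in the way: in the right crop the handle runs (525,305)-(645,240). Descending now.

move_arm:
  increments: "0.5 -1.5 -15 0 0 0 0;0 0 -15 0 0 0 0;0 0 -15 0 0 0 0;0 0 -15 0 0 0 0;0 0 -15 0 0 0 0;0 0 -15 0 0 0 0;0 0 -10 0 0 0 0;0 0 0 0 0 0 0"

```text
time: 4.73
position: [0.484, -0.3204, 0.0308]
tool_rot: [-3.123, -0.337, 0.002]
ft_force: [-0.4, 0.1, -0.0]
grip_width: 1.0
grip_force: 0.0
```

move_arm:
  increments: "0 0 0 0 0 0 120;0 0 0 0 0 0 150;0 0 0 0 0 0 180;0 0 0 0 0 0 190;0 0 0 0 0 0 200;0 0 0 0 0 0 210;0 0 0 0 0 0 230;0 0 0 0 0 0 255"
  grip_force: 25

```text
time: 5.4
position: [0.4844, -0.321, 0.0317]
tool_rot: [3.123, 0.337, 0.0]
ft_force: [0.5, -0.6, 0.7]
grip_width: 0.477
grip_force: 0.0
```

```bash
python3 dev.py
```

```text
t 5.4 tcp [ 0.4844 -0.321   0.0317] y-axis deg -77.7 z [ 0. -0. -1.] q [-0.11  0.44  0.78  1.85 -0.36  1.   -0.53]
```

move_arm:
  increments: "0 0 0 0 0 0 255;0 0 0 0 0 0 255;0 0 0 0 0 0 255;0 0 0 0 0 0 255;0 0 0 0 0 0 255;0 0 0 0 0 0 255;0 0 0 0 0 0 255;0 0 0 0 0 0 255"
  grip_force: 30

```text
time: 6.07
position: [0.4843, -0.321, 0.0316]
tool_rot: [3.123, 0.337, -0.0]
ft_force: [0.0, 0.6, 0.2]
grip_width: 0.179
grip_force: 30.0
```

Held: the opening is 15.6 mm at 30 N. Lifting straight up.

move_arm:
  increments: "0 0 4 0 0 0 255;0 0 8 0 0 0 255;0 0 15 0 0 0 255;0 0 20 0 0 0 255;0 0 25 0 0 0 255;0 0 25 0 0 0 255;0 0 20 0 0 0 255;0 0 10 0 0 0 255"

```text
time: 6.73
position: [0.4854, -0.3221, 0.162]
tool_rot: [3.121, 0.336, 0.006]
ft_force: [-0.3, -1.2, -0.9]
grip_width: 0.182
grip_force: 30.0
```

```bash
python3 dev.py; cat > lens.py <<'E'
from h import *
# lens ring/handle seen from top; disc = glass+ring points in z window
s=ctrl.get_state(); T=R.from_rotvec(s["tool_rot"]).as_matrix(); tcp=np.array(s["position"])
ax=np.array([-T[1,1],T[0,1]]); ax*=np.sign(ax@[1,.5]); ax/=np.linalg.norm(ax)
g=tcp-.019*T[:,2]; pred=g[:2]+.095*ax
for c in ("top","scene"):
    p=ctrl.get_image(c); save(p,"lens_%s_%d"%(c,s["time"]*100)); X=cloud(p)
    d=np.hypot(*(X[...,:2]-pred).transpose(2,0,1))
    m=(d<.045)&(X[...,2]>g[2]-.03)&(X[...,2]<g[2]+.03)&(((X[...,:2]-g[:2])@ax)>.06)
    q=X[m].astype(float)
    A=np.c_[q[:,:2]-pred,np.ones(len(q))]; w=np.ones(len(q))>0
    for _ in range(3):
        k=np.linalg.lstsq(A[w],q[w,2],rcond=None)[0]; w=abs(A@k-q[:,2])<.006
    print(c,len(q),"pred",pred.round(4),g[2].round(4),"circle",cv2.minEnclosingCircle(q[:,:2].astype(np.float32)),"mean",q.mean(0).round(4),"plane z@pred",k[2].round(4),"slope",k[:2].round(3))
    for r in ctrl.find_in("loupe_lens",p)[:2]: print("  net",np.round(r["centre"],4),round(r["score"],2))
E
python3 lens.py
```

```text
t 6.7333 tcp [ 0.4854 -0.3221  0.162 ] y-axis deg -77.72 z [ 0.004 -0.002 -1.   ] q [-0.19  0.28  0.86  1.73 -0.22  1.23 -0.63]
top 1365 pred [ 0.5781 -0.3019] 0.181 circle ((0.5786358118057251, -0.3017699718475342), 0.03549511730670929) mean [ 0.5794 -0.3013  0.1791] plane z@pred 0.1791 slope [-0. -0.]
  net [ 0.574  -0.3063  0.183 ] 0.92
  net [0.6204 0.0293 0.0241] 0.38
scene 42 pred [ 0.5781 -0.3019] 0.181 circle ((0.6006613969802856, -0.28138071298599243), 0.012618720531463623) mean [ 0.5995 -0.2827  0.1807] plane z@pred 0.1768 slope [0.1  0.09]
  net [ 0.4533 -0.3325  0.1815] 0.56
```

The lens sits where predicted, level, about 3.6 mm below the grasp point. Carrying it with a 30° turn, well above the bin's rim.

move_arm:
  increments: "0 10 0 0 0 1.5 255;-1 25 0 0 0 3.5 255;-1 35 0 0 0 4 255;-1 38 0 0 0 4 255;-1 38 0 0 0 4 255;-1 38 0 0 0 4 255;-1 38 0 0 0 4 255;-1 35 0 0 0 3 255"

```text
time: 7.6
position: [0.4757, -0.0608, 0.1574]
tool_rot: [-2.945, -1.091, 0.003]
ft_force: [0.1, -0.1, -1.7]
grip_width: 0.182
grip_force: 30.0
```

move_arm:
  increments: "0 25 0 0 0 2 255;0 13 0 0 0 0 255;0 5 0 0 0 0 255;0 0 0 0 0 0 255;0 0 0 0 0 0 255;0 0 0 0 0 0 255;0 0 0 0 0 0 255;0 0 0 0 0 0 255"

```text
time: 8.27
position: [0.4773, -0.0222, 0.1585]
tool_rot: [2.931, 1.13, -0.0]
ft_force: [0.4, -0.3, -0.9]
grip_width: 0.179
grip_force: 30.0
```

```bash
python3 dev.py; python3 lens.py
```

```text
t 8.2667 tcp [ 0.4773 -0.0222  0.1585] y-axis deg -47.82 z [-0. -0. -1.] q [-0.6  -0.02  0.59  1.97  0.01  1.19 -0.85]
top 950 pred [0.5477 0.0416] 0.1775 circle ((0.5491979122161865, 0.04212508723139763), 0.034557268023490906) mean [0.5565 0.0427 0.1756] plane z@pred 0.1757 slope [-0.003 -0.   ]
  net [0.5519 0.0344 0.1766] 0.86
scene 70 pred [0.5477 0.0416] 0.1775 circle ((0.5429552793502808, 0.03341866657137871), 0.025529488921165466) mean [0.5451 0.0273 0.1771] plane z@pred 0.1785 slope [0.07  0.082]
  net [ 0.4619 -0.0394  0.1815] 0.84
  net [ 0.5701 -0.0152  0.0288] 0.24
```

move_arm:
  increments: "0.5 0 -5 0 0 0 255;0 0 -10 0 0 0 255;0 0 -12 0 0 0 255;0 0 -12 0 0 0 255;0 0 -8 0 0 0 255;0 0 -4 0 0 0 255;0 0 0 0 0 0 255;0 0 0 0 0 0 255"

```text
time: 9.13
position: [0.4778, -0.0211, 0.1075]
tool_rot: [2.93, 1.133, -0.001]
ft_force: [0.5, -0.7, -1.2]
grip_width: 0.182
grip_force: 30.0
```

move_arm:
  increments: "0 0 0 0 0 0 255;0 0 0 0 0 0 255;0 0 0 0 0 0 255;0 0 0 0 0 0 255;0 0 0 0 0 0 255;0 0 0 0 0 0 255;0 0 0 0 0 0 255;0 0 0 0 0 0 255"

```text
time: 9.8
position: [0.4778, -0.021, 0.1076]
tool_rot: [2.93, 1.134, -0.0]
ft_force: [-1.3, -0.8, -2.2]
grip_width: 0.181
grip_force: 30.0
```

```bash
python3 dev.py; python3 lens.py; python3 - <<'E'
from h import *
import glob
a=cv2.imread(sorted(glob.glob("pics/lens_top*"),key=lambda f:int(f.split("_")[-1][:-4]))[-1]);b=cv2.imread(sorted(glob.glob("pics/lens_scene*"),key=lambda f:int(f.split("_")[-1][:-4]))[-1])
cv2.imwrite("pics/fin.png",np.hstack([cv2.resize(a[130:280,130:280],(400,400)),cv2.resize(b[110:260,180:330],(400,400))]))
E
```

```text
t 9.8 tcp [ 0.4778 -0.021   0.1076] y-axis deg -47.7 z [ 0. -0. -1.] q [-0.59  0.04  0.6   2.03 -0.03  1.08 -0.81]
top 923 pred [0.5481 0.0429] 0.1266 circle ((0.5532084107398987, 0.04759037494659424), 0.03912171348929405) mean [0.5561 0.0437 0.1248] plane z@pred 0.1248 slope [-0.  0.]
  net [0.5512 0.035  0.126 ] 0.65
scene 45 pred [0.5481 0.0429] 0.1266 circle ((0.5410162806510925, 0.025372043251991272), 0.01854914426803589) mean [0.5441 0.0224 0.1273] plane z@pred 0.1271 slope [ 0.069 -0.026]
  net [ 0.4578 -0.0421  0.1273] 0.54
  net [0.6182 0.0333 0.023 ] 0.34
```

View pics/fin.png

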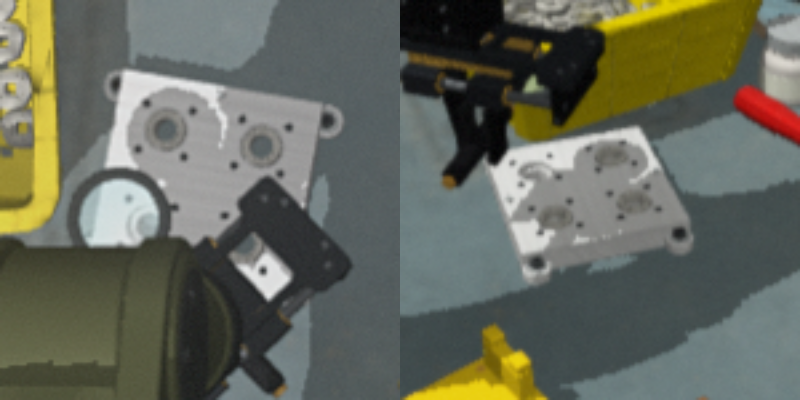

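The lens is level over the empty lower-left bore. The bore shows at (145,222) in the left crop, offset only by parallax. The ring clears the bin, and the three seated bearings are unmoved. Handing in.

```bash
python3 -c "
from bench import ctrl
print(ctrl.close_job())"
```

```text
the job is handed in; nothing more can be done
None
```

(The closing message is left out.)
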